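# Set out the specimen exchange row beside the electron microscope

## Task

Set out the exchange row on the straight line through the round silver specimen stage and the black tapered cup holder: stand the green mount upright in the middle of the stage's top, stand the black mount with the brass face on the bench halfway between the stage and the holder, and stand the red mount on the bench on the other side of the stage, away from the holder, on the same line and as far from the stage's centre as the black one. Nest the blue tapered liner upright in the black holder with a light push, so that its foot rests on the holder's floor, without ramming it in. Leave the purple mount, the jar and the brush where they are, and let go of everything.

Things in the scene. Friction and masses are not known exactly. Their poses are not given: they have to be found in the camera images.
- stage: Specimen stage, fixed to the bench: round block with a dark steel body 70 mm in diameter and a flat silver top 62 mm in diameter, 30 mm tall in all. Origin at the centre of its underside, on the bench. The holder's centre always lies 210 mm from the stage's centre, on the stage's y axis, at its + or its - side depending on the start.
- holder: Cup holder, fixed to the bench: black round cup, open on top, 44 mm tall, 44 mm in diameter outside at the bottom and 60 mm at the rim, on a silver disc 72 mm wide and 4 mm thick. Its inside tapers from 52 mm in diameter at the rim to 39 mm at its floor, 8 mm above the bench. Origin at the centre of its underside, on the bench; z is up.
- mount_green_mid (a point): Green resin specimen mount: a solid upright cylinder 34 mm in diameter and 30 mm tall with a square steel inset in its top face, about 60 g. The point is its centre, 15 mm above its underside; z is its upward axis.
- mount_black_mid (a point): Black resin specimen mount: a solid upright cylinder 34 mm in diameter and 30 mm tall with a round brass face 24 mm wide in its top face, about 60 g. The point is its centre, 15 mm above its underside; z is its upward axis.
- mount_red_mid (a point): Red resin specimen mount: a solid upright cylinder 34 mm in diameter and 30 mm tall with a square copper inset in its top face, about 60 g. The point is its centre, 15 mm above its underside; z is its upward axis.
- liner_mid (a point): Blue tapered liner cup, upright, open on top, 70 mm tall, about 60 g. Its foot is 35 mm wide, widening to 50 mm at 42 mm up; from 44 to 70 mm up it has a straight collar 56 mm in diameter, to grip from outside; walls 3 mm. Fully nested (2 mm play all round) its foot is 8 mm above the bench and the collar spans 52 to 78 mm above the bench, clear of the holder. The point is on its axis, 35 mm above its foot; z is up.
- mount_purple_mid (a point): Purple resin specimen mount: a solid upright cylinder 34 mm in diameter and 30 mm tall with a square steel inset in its top face, about 60 g. The point is its centre, 15 mm above its underside; z is its upward axis. Not part of the job; stays where it is.
- bottle_mid (a point): Small jar, 44 mm in diameter, 85 mm tall, standing to the left of the work. The point is its centre. Stays where it is.
- brush: Cleaning brush, 160 mm long, lying to the right of the work; x runs along its length. Stays where it is.

How it is judged (in metres and radians):
At the end, for the whole second after the job is handed in: Green mount upright on the stage, centred within 12 mm; black within 15 mm of the point halfway between stage and holder, red within 15 mm of its mirror point beyond the stage, both upright on the bench; liner upright in the holder, foot within 5 mm of its floor, 6 mm of its axis; all at rest (horizontal distance between mount_green_mid and stage below 0.012 m and height (world z) of mount_green_mid between 0.041 and 0.049 m and ((y of holder in the frame of stage above 0 m and x of mount_black_mid in the frame of stage between -0.015 and 0.015 m and y of mount_black_mid in the frame of stage between 0.09 and 0.12 m and x of mount_red_mid in the frame of stage between -0.015 and 0.015 m and y of mount_red_mid in the frame of stage between -0.12 and -0.09 m) or (y of holder in the frame of stage below 0 m and x of mount_black_mid in the frame of stage between -0.015 and 0.015 m and y of mount_black_mid in the frame of stage between -0.12 and -0.09 m and x of mount_red_mid in the frame of stage between -0.015 and 0.015 m and y of mount_red_mid in the frame of stage between 0.09 and 0.12 m)) and height (world z) of each of mount_black_mid, mount_red_mid below 0.019 m and horizontal distance between liner_mid and holder below 0.006 m and height (world z) of liner_mid below 0.048 m and angle between each of liner_mid, mount_green_mid, mount_black_mid, mount_red_mid's own z axis and vertical below 0.1 rad and linear speed of each of mount_green, mount_black, mount_red, liner below 0.01 m/s); the robot touches nothing.
It fails at once if the purple mount is moved by more than 15 mm (distance of mount_purple_mid from where it was at the start of the episode above 0.015 m).
It fails at once if the jar is moved by more than 15 mm (distance of bottle_mid from where it was at the start of the episode above 0.015 m).
It fails at once if the brush is moved by more than 15 mm (distance of brush from where it was at the start of the episode above 0.015 m).
It fails at once if the liner is rammed into the holder (more than 40 N between them) (contact force between liner and holder above 40 N).
It also fails if it takes over 99 s, if anything falls off the work surface, if the arm or the gripper's body presses on something with over 40 N, if the wrist force passes 120 N, or if a joint passes its speed limit or range.

## Robot

A 6-joint arm with a two-finger parallel gripper is mounted at the origin on the work surface. World frame = base frame: x ahead of the robot, y to its left, z up, the work surface at z = 0. Lengths are in mm, angles in degrees, forces in N, time in s.
With the tool pointing down it reaches from about 250 to 725 mm from the base axis. Payload 4 kg.
Tool frame: the origin (TCP) lies at the very end of the fingers, on their centre line; the grasp point (between the pads) lies bot.grip_depth behind it (bot.grip_depth is the distance from the TCP to the grasp point, in mm); z points along the fingers, y is the direction in which the jaws open and shut (so a half turn about z gives the same grasp; the last joint's range is limited). The gripper opens to 85 mm and grips with 20 to 120 N. Pads are 22 mm wide; open, the fingers measure 114 mm over their backs; the gripper's body (76 mm by 85 mm) begins 54 mm behind the grasp point. The pads swing forward as they close: fully open they stand 13 mm farther back than shut.
Start: joints at [-66.578, 13.785, 0.286, 76.501, 0, 90], TCP at [198.752, -458.799, 231.306] pointing down, gripper open.
Joint ranges: [-155.79, 155.79], [-60.16, 107.12], [-62.33, 73.08], [-114, 123.19], [-81.49, 82.49], [-180, 180]. Speed limits (degrees/s): [159.86, 159.86, 180, 180, 180, 180].

## Interface

Orientations are given as a 3x3 rotation matrix whose columns are the frame's x, y, z axes.
In Python, from cell import bot, release, grab, kin, sensors, snapshot, camera_model gives the robot as it stands. The module is installed in compiled form; this text tells all that it offers. Calls block until the motion is done:
- bot.goto(position, orientation): joint-space move of the TCP to a pose.
- bot.move_straight(position, rot=None, max_speed=150): straight line of the TCP; rot=None keeps the orientation; max_speed is the mean speed in mm/s.
- bot.goto_joints(angles): joint-space move.
- release() and grab(effort=None): open the fingers fully, or close them until they stop; effort is the grip in N (None keeps the last).
- bot.wait(seconds).
- kin.inverse_kinematics(position, orientation): joint angles nearest the present ones, or None.
- sensors.state(): the state.
- snapshot(name): name is "side" or "top"; returns the picture (384x512x3 uint8, red, green, blue); there is no depth.
- camera_model(name): a dict with "fovy" (degrees; the focal length in pixels is half the picture's height over the tangent of half this angle, whatever the lens; pixels are square), "cx", "cy" (the principal point, pixels), "view" (4x4, takes a point from world to camera coordinates). Camera axes: x right, y up, looking along -z (the intrinsics and any distortion apply to the point x, -y, -z); pixel columns grow to the right and rows downward; lengths in mm; the calibration is good to about 2 mm. A picture is of the moment at which its call begins. camera_model takes no time and is no camera call.
A pose or a line that the arm cannot do raises bot.MotionError and nothing moves.
- bot.close_job(): hands the job in, once; it reports no verdict.
The state is a dict: "t": time; "qpos": joint angles; "joint_velocities": joint speeds; "joint_torque": joint torques, N m; "ee_pos": TCP position; "tool_rot": TCP orientation; "contact_force": force on the tool from outside, world axes, zero at the start; "torque": the same for the moment, N m; "opening": finger opening in mm.
Only numpy, scipy, OpenCV 4.12 (cv2) and the standard library are available. Lean on these libraries where they do the work, as an engineer would, in place of code of your own. Each camera call takes 0.05 s, during which the arm holds its last target.

## Working session

There is one attempt and no reset: what is moved stays moved. The work goes in short steps, each a Python script; the robot and the scene stay as the last script left them, time stands still between calls to the robot, and variables do not carry over. Pictures are saved under pics/ and viewed, and the job is handed in when it is done.

```bash
mkdir -p pics; python3 - <<'E'
from cell import bot, sensors, snapshot, camera_model
import cv2
for n in ("top","side"):
    im=snapshot(n); cv2.imwrite(f"pics/{n}0.png",im[:,:,::-1])
    print(n,camera_model(n))
s=sensors.state();print(s["t"],s["opening"],bot.grip_depth,s["tool_rot"])
E
```

```text
top {'fovy': 46.43450973289744, 'cx': 254.97521796145392, 'cy': 192.67668417147357, 'view': array([[ 2.66620291e-02, -9.99628295e-01,  5.69283403e-03,
        -1.01885001e+01],
       [ 9.98583545e-01,  2.68956065e-02,  4.59078357e-02,
        -5.08261864e+02],
       [-4.60438838e-02,  4.46077434e-03,  9.98929458e-01,
        -1.33640376e+03],
       [ 0.00000000e+00,  0.00000000e+00,  0.00000000e+00,
         1.00000000e+00]])}
side {'fovy': 49.880724323925904, 'cx': 261.8453645562665, 'cy': 188.95801309394017, 'view': array([[-9.14994440e-01, -4.03410330e-01,  6.72911318e-03,
         4.81028427e+02],
       [ 2.09194332e-01, -4.60090506e-01,  8.62875691e-01,
        -1.83071844e+02],
       [-3.44996966e-01,  7.90934152e-01,  5.05371409e-01,
        -8.61322033e+02],
       [ 0.00000000e+00,  0.00000000e+00,  0.00000000e+00,
         1.00000000e+00]])}
0.1 85.40238232135499 18.700000000000003 [[ 9.17602103e-01  3.97499451e-01 -7.53189567e-04]
 [ 3.97500165e-01 -9.17600475e-01  1.72834113e-03]
 [-4.11245341e-06 -1.88532243e-03 -9.99998223e-01]]
```

View pics/top0.png

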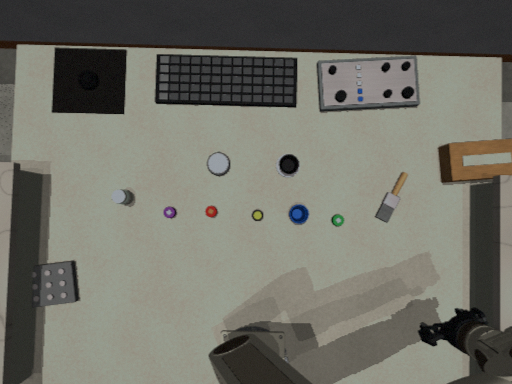

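View pics/side0.png

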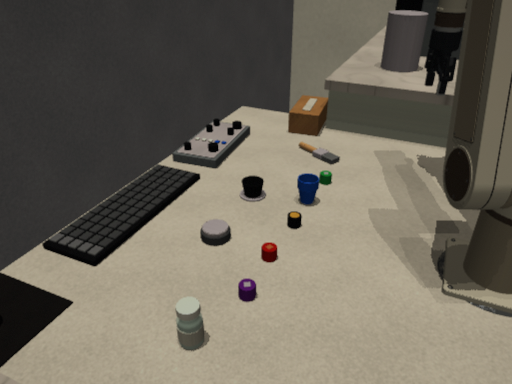

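```bash
python3 - <<'E'
import cv2, numpy as np
a=cv2.imread("pics/top0.png")[145:235,150:350]; b=cv2.imread("pics/side0.png")[160:305,190:350]
cv2.imwrite("pics/topz.png",cv2.resize(a,None,fx=4,fy=4,interpolation=0))
cv2.imwrite("pics/sidez.png",cv2.resize(b,None,fx=4,fy=4,interpolation=0))
E
```

```text
(no output)
```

View pics/topz.png

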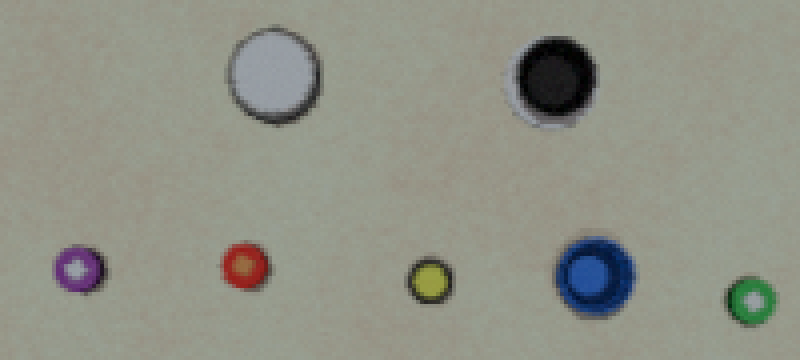

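View pics/sidez.png

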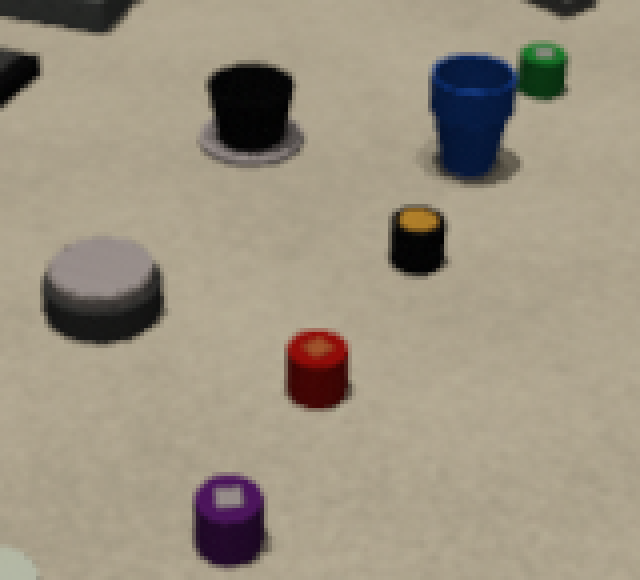

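```bash
cat > vis.py <<'E'
import cv2, numpy as np
from scipy.optimize import least_squares
from cell import camera_model, snapshot
CM={n:camera_model(n) for n in("top","side")}
def proj(n,P):
    c=CM[n];f=192/np.tan(np.radians(c["fovy"]/2))
    q=np.c_[P,np.ones(len(P))]@np.array(c["view"]).T
    return np.c_[c["cx"]+f*q[:,0]/-q[:,2], c["cy"]-f*q[:,1]/-q[:,2]]
A=np.linspace(0,2*np.pi,60,endpoint=False)
def hullc(n,xy,circ):
    P=np.vstack([np.c_[xy[0]+r*np.cos(A),xy[1]+r*np.sin(A),np.full(60,z)] for r,z in circ])
    h=cv2.convexHull(proj(n,P).astype(np.float32)); m=cv2.moments(h)
    return np.array([m["m10"]/m["m00"],m["m01"]/m["m00"]]),m["m00"]
def blob(mask,seed,rad=25):
    S=4
    h,w=mask.shape; mm=mask.copy()
    yy,xx=np.mgrid[:h,:w]; mm&=((xx-seed[0])**2+(yy-seed[1])**2<rad**2)
    n,l,st,ce=cv2.connectedComponentsWithStats(mm.astype(np.uint8))
    k=1+np.argmax(st[1:,4]); 
    c=cv2.findContours(cv2.resize((l==k).astype(np.uint8),None,fx=S,fy=S,interpolation=0),cv2.RETR_EXTERNAL,cv2.CHAIN_APPROX_NONE)[0]
    c=cv2.convexHull(max(c,key=cv2.contourArea)); m=cv2.moments(c)
    # centre offset: upsampled pix u -> (u+.5)/S-.5 ; contour passes through pix centres
    return (np.array([m["m10"]/m["m00"],m["m01"]/m["m00"]])+.5)/S-.5, m["m00"]/S/S
def solve(obs,x0=(500,0)):
    # obs list of (cam,centroid,circ)
    f=lambda x:np.concatenate([hullc(n,x,c)[0]-p for n,p,c in obs])
    s=least_squares(f,x0); return s.x,f(s.x)
E
cat > loc.py <<'E'
from vis import *
im={n:cv2.imread(f"pics/{n}0.png") for n in("top","side")}
hsv={n:cv2.cvtColor(i,cv2.COLOR_BGR2HSV) for n,i in im.items()}
H=lambda n,i:hsv[n][:,:,i].astype(int)
def hue(lo,hi,s=110,v=25):
    return lambda n:((((H(n,0)>=lo)&(H(n,0)<=hi)) if lo<hi else ((H(n,0)>=lo)|(H(n,0)<=hi)))&(H(n,1)>s)&(H(n,2)>v))
cyl=[(17,0),(17,30)]
items={
"stage":(lambda n:(H(n,1)<(28 if n=="top" else 45))&(H(n,2)>(150 if n=="top" else 120)),{"top":(218,163),"side":(216,227)},[(31,30)]),
"holder":(lambda n:H(n,2)<(75),{"top":(289,164),"side":(252,187)},[(30,44),(22,4)]),
"black":(hue(15,35),{"top":(257,215),"side":(294,215)},[(12,30)]),
"red":(hue(170,12,120),{"top":(211,211),"side":(269,252)},cyl),
"green":(hue(45,85,90),{"top":(338,220),"side":(326,177)},cyl),
"purple":(hue(130,165,60),{"top":(170,212),"side":(247,290)},cyl),
"liner":(hue(100,125,90),{"top":(298,214),"side":(308,189)},[(28,70),(28,44),(25,42),(17.5,0)]),
}
R={}
for k,(mf,seed,circ) in items.items():
    O=[];
    for n in("top","side"):
        p,a=blob(mf(n),seed[n]);O.append((n,p,circ))
        x,_=solve([(n,p,circ)]); print(k,n,p.round(1),"area",a.round(0),hullc(n,x,circ)[1].__round__(),"xy",x.round(1))
    x,r=solve(O);R[k]=x;print("   both",x.round(1),r.round(2))
print(np.linalg.norm(R["stage"]-R["holder"]))
E
python3 loc.py; python3 -c "
import cv2
h=cv2.cvtColor(cv2.imread('pics/side0.png'),cv2.COLOR_BGR2HSV);t=cv2.cvtColor(cv2.imread('pics/top0.png'),cv2.COLOR_BGR2HSV)
for p in [(216,226),(216,240),(240,260)]:print(h[p[1],p[0]])
for p in [(218,163),(240,180),(226,173),(289,164)]:print(t[p[1],p[0]])"
```

```text
[  9  22 151]
[30 11 23]
[ 21  48 170]
[107  22 164]
[ 39  23 155]
[24 28 90]
[30 19 27]Traceback (most recent call last):
  File "loc.py", line 22, in <module>
    x,_=solve([(n,p,circ)]); print(k,n,p.round(1),"area",a.round(0),hullc(n,x,circ)[1].__round__(),"xy",x.round(1))
                                                         ^^^^^^^
AttributeError: 'float' object has no attribute 'round'
```

```bash
sed -i 's/"area",a.round(0)/"area",round(a)/; s/\.__round__()/.__round__(0)/; s/^"stage":(lambda n:.*,{"top"/"stage":(lambda n:((im[n][:,:,0].astype(int)>im[n][:,:,2]+2)\&(H(n,2)>120)) if n=="top" else ((H(n,1)<36)\&(H(n,2)>110)),{"top"/' loc.py; python3 loc.py
```

```text
stage top [217.5 162.7] area 323 337.0 xy [609.4   0. ]
stage side [214.7 226.4] area 324 237.0 xy [639.6   0. ]
   both [621.1   0. ] [ 39.62  -8.    13.27 -26.65]
holder top [288.6 164. ] area 308 323.0 xy [601.6   0. ]
holder side [252.5 186.4] area 405 457.0 xy [570.3   0. ]
   both [578.1   0. ] [-31.76   4.61  -9.46  17.5 ]
black top [257. 215.] area 66 51.0 xy [441.5   0. ]
black side [294.2 214.8] area 61 43.0 xy [440.9   0. ]
   both [441.4   0. ] [-1.48 -0.01 -0.37  1.  ]
red top [210.8 211. ] area 101 103.0 xy [460.9   0. ]
red side [269.  251.8] area 261 225.0 xy [468.7   0. ]
   both [468.7   0. ] [ 45.    -5.26  14.12 -33.56]
green top [337.5 219.9] area 106 105.0 xy [406.2   0. ]
green side [325.1 177.4] area 150 242.0 xy [375.   0.]
   both [375.   0.] [-82.53  17.35  -5.24  50.13]
purple top [169.3 212. ] area 110 105.0 xy [500.   0.]
purple side [246.9 289.5] area 337 218.0 xy [507.8   0. ]
   both [500.   0.] [ 86.77 -16.64  24.47 -74.2 ]
liner top [298.5 213.6] area 305 298.0 xy [445.3   0. ]
liner side [307.5 187.5] area 521 701.0 xy [375.   0.]
   both [437.5   0. ] [-42.89   2.83 -11.83  24.52]
42.96882450580597
```

float32 rounding kills the numeric Jacobian; use a larger difference step.

```bash
sed -i 's/least_squares(f,x0)/least_squares(f,np.array(x0,float)+.3,diff_step=.02,x_scale=100.)/; s/f=lambda x:np.conc/f=lambda x:np.conc/' vis.py
sed -i 's/h=cv2.convexHull(proj(n,P).astype(np.float32))/h=cv2.convexHull((proj(n,P)).astype(np.float32))/; s/x0=(500,0)/x0=(500,50)/' vis.py; sed -i 's/s=least_squares.*; return/x=np.array(x0,float)\n    for _ in range(12):\n        J=np.c_[f(x+[5,0])-f(x-[5,0]),f(x+[0,5])-f(x-[0,5])]\/10; x=x-np.linalg.lstsq(J,f(x),rcond=None)[0]\n    return/; s/return s.x,f(s.x)/return x,f(x)/' vis.py; sed -i 's/^def solve/def solve/' vis.py; python3 loc.py
```

```text
stage top [217.5 162.7] area 323 338.0 xy [593.9 117.3]
stage side [214.7 226.4] area 324 326.0 xy [594.3 116.4]
   both [594. 117.] [ 0.12 -0.04 -0.01  0.16]
holder top [288.6 164. ] area 308 323.0 xy [594.3 -93.3]
holder side [252.5 186.4] area 405 389.0 xy [593.9 -90.8]
   both [594.4 -92.6] [-0.22 -0.03  0.11 -0.35]
black top [257. 215.] area 66 51.0 xy [441.5  -4.4]
black side [294.2 214.8] area 61 43.0 xy [442.1  -4.5]
   both [441.8  -4.4] [-0.01 -0.11  0.09  0.04]
red top [210.8 211. ] area 101 112.0 xy [449.6 134.1]
red side [269.  251.8] area 261 288.0 xy [449.9 133.6]
   both [449.7 133.9] [ 0.06 -0.04  0.01  0.08]
green top [337.5 219.9] area 106 122.0 xy [ 433.1 -245.8]
green side [325.1 177.4] area 150 160.0 xy [ 433.8 -245.8]
   both [ 433.5 -245.7] [-0.01 -0.11  0.11  0.03]
purple top [169.3 212. ] area 110 122.0 xy [443.4 258.2]
purple side [246.9 289.5] area 337 371.0 xy [444.1 257.4]
   both [443.8 257.8] [ 0.14 -0.15  0.06  0.17]
liner top [298.5 213.6] area 305 309.0 xy [ 448.9 -124.1]
liner side [307.5 187.5] area 521 551.0 xy [ 449.  -124.5]
   both [ 448.9 -124.2] [ 0.03  0.   -0.02  0.06]
209.62461622698854
```

```bash
cat > mv.py <<'E'
import numpy as np, cv2
from cell import bot, release, grab, kin, sensors, snapshot
R=np.array([[0,1,0],[1,0,0],[0,0,-1]],float)
st=sensors.state
def rep(m):
    s=st(); print(m,"t",round(s["t"],2),"F",np.round(s["contact_force"],1),"op",round(s["opening"],1),"ee",np.round(s["ee_pos"],1))
def pic(n,tag): cv2.imwrite(f"pics/{n}_{tag}.png",snapshot(n)[:,:,::-1])
E
python3 - <<'E'
from mv import *
for s in(1,-1):
    Q=R@np.diag([s,s,1])
    for p in [(433.5,-245.7,100),(594,117,130),(441.8,-4.4,100),(594.2,12,100),(449.7,133.9,100),(593.8,222,100),(448.9,-124.2,130),(594.4,-92.8,150)]:
        q=kin.inverse_kinematics(p,Q);print(s,None if q is None else np.round(q))
Q=R
best=kin.inverse_kinematics((433.5,-245.7,90),R)
print(best)
E
```

```text
1 [-30.  19. -13.  58.   0.  60.]
1 [ 11.  29.   7.  68.   0. 101.]
1 [ -1.  13. -21.  55.   0.  89.]
1 [ 1. 29.  3. 64.  0. 91.]
1 [ 17.  16. -17.  57.   0. 107.]
1 [ 20.  33.  10.  67.   0. 110.]
1 [-15.  14. -15.  61.   0.  75.]
1 [-9. 28.  8. 71.  0. 81.]
-1 [ -30.   19.  -13.   58.    0. -120.]
-1 [ 11.  29.   7.  68.   0. -79.]
-1 [ -1.  13. -21.  55.   0. -91.]
-1 [  1.  29.   3.  64.   0. -89.]
-1 [ 17.  16. -17.  57.   0. -73.]
-1 [ 20.  33.  10.  67.   0. -70.]
-1 [ -15.   14.  -15.   61.    0. -105.]
-1 [ -9.  28.   8.  71.   0. -99.]
[-29.54378425  19.87609317 -13.68577998  56.43812685   0.
  60.45621575]
```

```bash
python3 - <<'E'
from mv import *
x,y=433.5,-245.7
bot.goto((x,y,110),R); rep("above")
bot.move_straight((x,y,8),max_speed=120); rep("down")
grab(30); rep("closed")
bot.move_straight((x,y,20),max_speed=60); rep("lift")
pic("side","g1")
E
python3 -c "
import cv2
b=cv2.imread('pics/side_g1.png')[60:240,220:420];cv2.imwrite('pics/g1z.png',cv2.resize(b,None,fx=3,fy=3))"
```

```text
above t 1.38 F [-0.1 -0.4  0.4] op 85.4 ee [ 433.5 -246.6  110.5]
down t 2.38 F [ 0.3 -0.7  0.1] op 85.0 ee [ 434.  -246.2    8.7]
closed t 2.92 F [-1.3 -0.3  5. ] op 33.0 ee [ 433.8 -245.9    8.6]
lift t 3.27 F [ 0.9 -0.7 -0.8] op 32.9 ee [ 433.9 -245.9   20.4]
```

View pics/g1z.png

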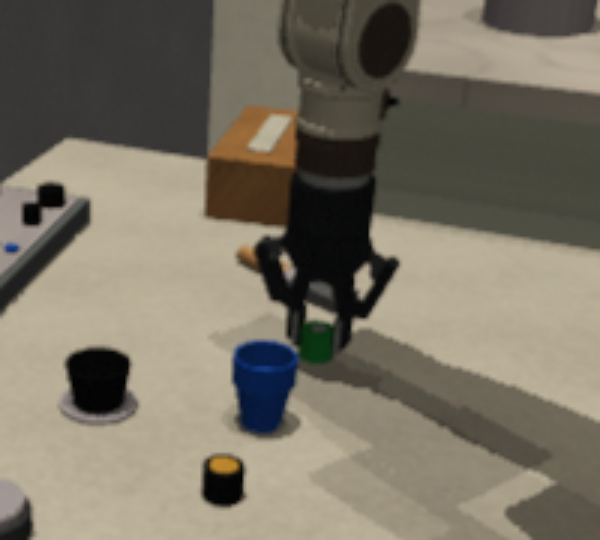

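```bash
python3 - <<'E'
from mv import *
def place(x,y,z,up=110):
    bot.goto((x,y,up),R); bot.wait(.2)
    bot.move_straight((x,y,z+6),max_speed=120)
    bot.move_straight((x,y,z),max_speed=25); bot.wait(.15); rep("placed")
    release(); rep("open"); bot.move_straight((x,y,up),max_speed=150)
def pick(x,y,z,f=30,up=110):
    bot.goto((x,y,up),R); bot.wait(.2)
    bot.move_straight((x,y,z),max_speed=120); bot.wait(.1); grab(f); rep("closed")
    bot.move_straight((x,y,up),max_speed=150); rep("up")
bot.move_straight((433.5,-245.7,125),max_speed=150)
place(594,117,38.5,125)
pick(441.8,-4.4,8)
place(594.2,12.1,8.3)
pick(449.7,133.9,8)
place(593.8,221.9,8.3)
# clear & look
bot.goto((448.9,-124.2,160),R)
pic("top","m1");pic("side","m1");rep("end")
E
python3 -c "
import cv2
b=cv2.imread('pics/side_m1.png')[130:330,150:380];cv2.imwrite('pics/m1z.png',cv2.resize(b,None,fx=3,fy=3))
b=cv2.imread('pics/top_m1.png')[130:240,140:350];cv2.imwrite('pics/m1t.png',cv2.resize(b,None,fx=3,fy=3))"
```

```text
placed t 7.2 F [ 0.7 -0.1 -0.4] op 32.7 ee [594.  117.   38.6]
open t 7.77 F [ 0.1  0.4 -0.5] op 85.4 ee [594.  117.   38.5]
closed t 11.12 F [0.5 0.1 4.7] op 33.0 ee [442.   -4.4   8.4]
up t 11.96 F [-0.9  0.3 -0.4] op 33.0 ee [441.   -4.4 109.1]
placed t 14.31 F [ 1.4  0.4 -0.5] op 33.1 ee [594.3  12.1   8.4]
open t 14.88 F [-0.6 -0.6  0.5] op 85.1 ee [594.2  12.1   8.3]
closed t 18.32 F [-0.  -0.3  3.7] op 32.8 ee [449.9 134.    8.4]
up t 19.15 F [ 0.5 -0.5 -1.4] op 33.0 ee [448.9 133.7 109.1]
placed t 21.56 F [-0.5 -0.4 -0.9] op 33.0 ee [593.9 221.9   8.5]
open t 22.12 F [-0.2  0.2  0.1] op 85.8 ee [593.8 221.9   8.3]
end t 24.46 F [ 0.  -0.3 -0.3] op 85.5 ee [ 449.6 -123.4  159.8]
```

View pics/m1z.png

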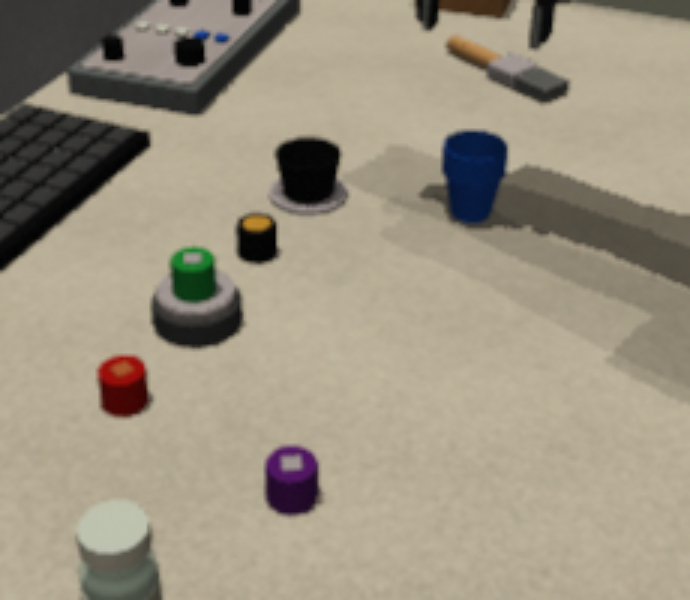

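View pics/m1t.png

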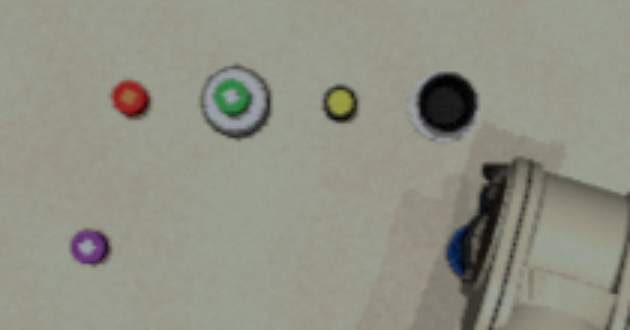

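All three mounts stand where they should: green on the stage (about side px 214,222), black between stage and holder, red beyond the stage. Next is the liner.

```bash
python3 - <<'E'
from mv import *
x,y=448.9,-124.2
bot.goto((x,y,160),R); bot.wait(.2)
bot.move_straight((x,y,41),max_speed=100); bot.wait(.15); rep("down")
grab(25); rep("closed")
bot.move_straight((x,y,150),max_speed=120); rep("up")
hx,hy=594.3,-92.6
bot.goto((hx,hy,150),R); bot.wait(.3)
bot.move_straight((hx,hy,75),max_speed=80); bot.wait(.3); rep("above")
f0=np.array(st()["contact_force"])
z=75
while z>49.5:
    z-=1.5
    bot.move_straight((hx,hy,max(z,49.5)),max_speed=25)
    F=np.array(st()["contact_force"])-f0
    if z<60: print(z,F.round(1))
    if np.linalg.norm(F)>8: print("stop");break
rep("low"); pic("side","l1")
E
python3 -c "
import cv2
b=cv2.imread('pics/side_l1.png')[90:240,180:380];cv2.imwrite('pics/l1z.png',cv2.resize(b,None,fx=3,fy=3))"
```

```text
down t 26.4 F [0.1 0.4 0.1] op 85.2 ee [ 449.5 -124.3   41.6]
closed t 26.79 F [-0.6  0.3  5. ] op 55.5 ee [ 449.2 -124.3   41.5]
up t 27.85 F [ 0.7  0.1 -0.4] op 55.7 ee [ 448.2 -124.   149.2]
above t 30.18 F [-0.1  1.2 -0.4] op 55.7 ee [594.6 -92.6  75.4]
58.5 [-0.4 -2.4 -0.7]
57.0 [ 1.7 -1.4  0.2]
55.5 [ 2.3 -2.4  0.7]
54.0 [ 2.  -4.   2.1]
52.5 [ 2.6 -5.   4.8]
51.0 [ 1.8 -4.9  8.5]
stop
low t 34.18 F [ 1.8 -3.7  8.1] op 55.4 ee [595.3 -93.5  52.4]
```

View pics/l1z.png

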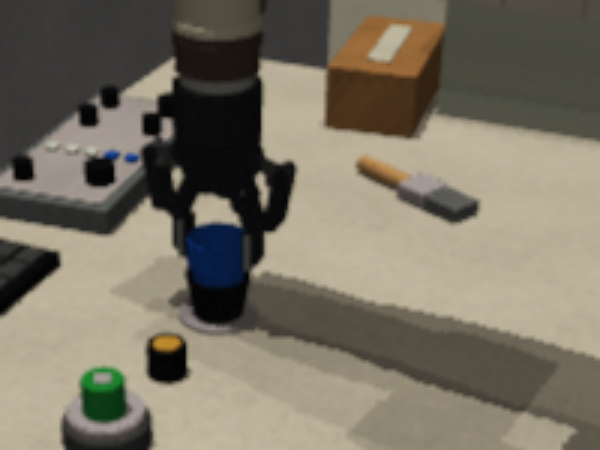

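The liner is in the cup and leaning on one wall, with about 4 N pushing it towards +x and -y. I'll yield that way and carry on down.

```bash
python3 - <<'E'
from mv import *
c=np.array([594.3,-92.6]); z=51.
for i in range(14):
    F=np.array(st()["contact_force"])
    c=c+np.clip(.25*F[:2],-.7,.7)
    bot.move_straight((c[0],c[1],z),max_speed=20); bot.wait(.1)
    s=st();F=np.array(s["contact_force"]); print(np.r_[c,z].round(2),F.round(1),s["ee_pos"].round(2))
    if F[2]>14: print("stop");break
    if np.linalg.norm(F[:2])<2.5 and F[2]<9: 
        if z<=49: break
        z-=.7
rep("end")
E
```

```text
[594.64 -93.3   51.  ] [ 0.4 -3.1  8.8] [595.35 -93.54  52.36]
[594.74 -94.    51.  ] [ 0.9 -1.8  8.4] [595.36 -93.58  52.35]
[594.97 -94.45  50.3 ] [-0.7 -0.5 10.8] [595.42 -93.69  52.22]
[594.78 -94.58  50.3 ] [ 0.1 -0.8 12. ] [595.37 -93.68  52.2 ]
[594.81 -94.79  50.3 ] [ 0.1  0.4 12. ] [595.43 -93.72  52.21]
[594.82 -94.68  50.3 ] [-0.  -0.7 11.8] [595.41 -93.69  52.21]
[594.82 -94.87  50.3 ] [-0.2  0.3 12.4] [595.42 -93.69  52.23]
[594.76 -94.79  50.3 ] [-0.8  0.4 10.9] [595.39 -93.72  52.21]
[594.56 -94.68  50.3 ] [ 0.5  0.1 10.5] [595.38 -93.69  52.22]
[594.67 -94.64  50.3 ] [-0.7 -0.2 11. ] [595.39 -93.72  52.22]
[594.49 -94.69  50.3 ] [ 0.9 -0.3 11. ] [595.39 -93.7   52.22]
[594.72 -94.77  50.3 ] [-0.4 -0.6 11.8] [595.36 -93.69  52.2 ]
[594.62 -94.92  50.3 ] [-1.2  1.3 12.1] [595.39 -93.71  52.22]
[594.34 -94.59  50.3 ] [ 0.4 -0.8 11.5] [595.37 -93.7   52.21]
end t 39.13 F [ 0.4 -0.8 11.5] op 55.4 ee [595.4 -93.7  52.2]
```

```bash
python3 - <<'E'
from mv import *
bot.move_straight((594.6,-94,51.5),max_speed=20);rep("relax")
release(); bot.wait(.2); rep("open")
bot.move_straight((594.6,-94,130),max_speed=120)
bot.goto((430,-250,200),R); pic("side","n1"); pic("top","n1"); rep("")
E
cat > chk.py <<'E'
from vis import *; import sys
t=sys.argv[1]
im={n:cv2.imread(f"pics/{n}_{t}.png") for n in("top","side")}
hsv={n:cv2.cvtColor(i,cv2.COLOR_BGR2HSV) for n,i in im.items()}
H=lambda n,i:hsv[n][:,:,i].astype(int)
def hue(lo,hi,s=110,v=25):
    return lambda n:((((H(n,0)>=lo)&(H(n,0)<=hi)) if lo<hi else ((H(n,0)>=lo)|(H(n,0)<=hi)))&(H(n,1)>s)&(H(n,2)>v))
cyl=[(17,0),(17,30)]
it={"black":(hue(15,35),(594.2,12),[(12,30)]),"red":(hue(170,12,120),(594,222),cyl),"green":(hue(45,85,90),(594,117),[(17,30),(17,60)]),
"purple":(hue(130,165,60),(443.8,257.8),cyl)}
for k,(mf,g,circ) in it.items():
    O=[(n,blob(mf(n),hullc(n,g,circ)[0],20)[0],circ) for n in("top","side")]
    x,r=solve(O,g);print(k,x.round(1),r.round(2))
for zf in (8,10,12,15):
    circ=[(28,zf+70),(28,zf+44),(25,zf+42),(25,46)] 
    O=[(n,blob(hue(100,125,90)(n),hullc(n,(594,-93),circ)[0],25)[0],circ) for n in("top","side")]
    x,r=solve(O,(594,-93));print("liner",zf,x.round(1),r.round(2))
E
python3 chk.py n1
python3 -c "
import cv2
b=cv2.imread('pics/side_n1.png')[150:210,210:290];cv2.imwrite('pics/n1z.png',cv2.resize(b,None,fx=8,fy=8))
b=cv2.imread('pics/top_n1.png')[140:190,190:320];cv2.imwrite('pics/n1t.png',cv2.resize(b,None,fx=6,fy=6))"
```

```text
relax t 39.38 F [ 1.5 -0.8  7. ] op 55.9 ee [595.4 -93.6  52.4]
open t 39.99 F [ 0.2  0.1 -0.2] op 85.3 ee [594.4 -93.9  51.3]
 t 41.84 F [-0.1  0.6  0.3] op 85.8 ee [ 430.8 -249.1  199.2]
black [593.9  12.2] [-0.13 -0.07  0.1  -0.13]
red [593.9 222.5] [ 0.03 -0.17  0.1   0.13]
green [594.2 117.7] [ 0.04 -0.19  0.13  0.17]
purple [443.8 257.7] [ 0.13 -0.17  0.07  0.17]
liner 8 [594.8 -93. ] [-0.1  -0.03  0.06 -0.15]
liner 10 [594.5 -92.5] [-0.22 -0.    0.08 -0.39]
liner 12 [594.2 -92. ] [-0.34  0.02  0.1  -0.63]
liner 15 [593.7 -91.2] [-0.53  0.06  0.14 -0.99]
```

View pics/n1z.png

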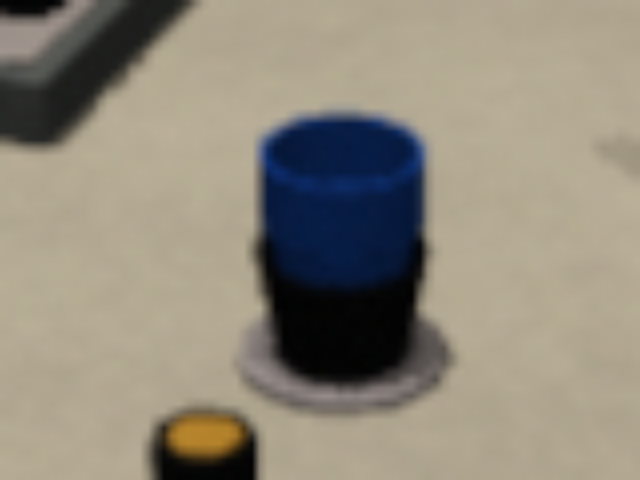

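View pics/n1t.png

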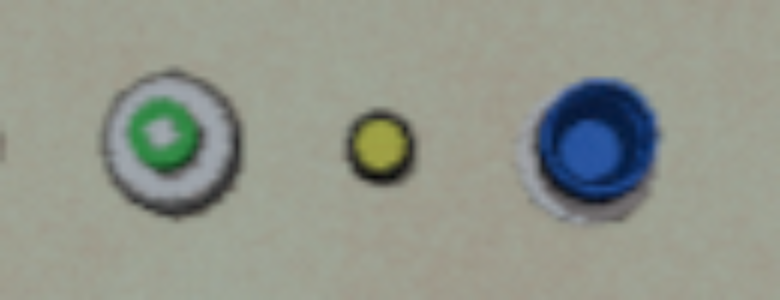

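Looks upright and nested, but a few millimetres of height are uncertain in the images. I'll probe: touch the bench with closed fingers for a zero, then lightly touch the liner's rim at opposite points, which also gives the light push.

```bash
cat > probe.py <<'E'
from mv import *
def probe(x,y,z0,zmin,thr=3.):
    bot.goto((x,y,z0+25),R); bot.move_straight((x,y,z0),max_speed=80); bot.wait(.25)
    f0=st()["contact_force"][2]; z=z0
    while z>zmin:
        z-=.7; bot.move_straight((x,y,z),max_speed=20)
        s=st()
        if s["contact_force"][2]-f0>thr: break
    print((x,y),"cmd",round(z,1),"Fz",round(s["contact_force"][2]-f0,1),"ee",s["ee_pos"].round(2),"t",round(s["t"],1))
    bot.move_straight((x,y,z0+25),max_speed=100)
    return s["ee_pos"][2]
E
python3 - <<'E'
from probe import *
grab(20); rep("shut")
b=probe(430,-250,5,-4)
for dx,dy in((26.5,0),(-26.5,0)): probe(594.6+dx,-93+dy,84,74)
rep("")
E
```

```text
shut t 42.61 F [-0.2 -0.7  0.3] op -0.2 ee [ 430.  -250.1  200.1]
(430, -250) cmd -0.6 Fz 5.0 ee [ 4.3006e+02 -2.5004e+02  8.0000e-02] t 46.0
(621.1, -93) cmd 79.8 Fz 5.6 ee [621.72 -93.05  80.56] t 49.7
(568.1, -93) cmd 79.8 Fz 6.4 ee [567.92 -93.08  80.53] t 52.7
 t 53.13 F [-0.   0.5 -0.4] op -0.2 ee [568.4 -93.  109. ]
```

```bash
python3 - <<'E'
from probe import *
for dx,dy in((0,26.5),(0,-26.5)): probe(594.6+dx,-93+dy,83,72,5)
rep("")
E
```

```text
(594.6, -66.5) cmd 78.8 Fz 7.6 ee [594.96 -66.26  80.01] t 55.6
(594.6, -119.5) cmd 79.5 Fz 5.1 ee [ 594.88 -119.69   80.54] t 58.3
 t 58.77 F [-0.3 -0.2 -0.5] op 0.0 ee [ 594.8 -119.5  107.9]
```

The rim is level within 0.5 mm at about 80.3 mm. That puts the foot some 2 mm above full seating: inside tolerance, but I have time for one gentle regrip-and-wiggle with the force capped.

```bash
python3 - <<'E'
from mv import *
c=np.array([594.8,-93.2])
bot.move_straight((594.6,-119.5,135),max_speed=120)
release(); bot.goto((c[0],c[1],135),R); bot.wait(.2)
bot.move_straight((c[0],c[1],51.5),max_speed=90); bot.wait(.15)
grab(20); rep("grip")
z=51.
for dx,dy in((0,0),(1,0),(-1,0),(0,1),(0,-1),(0,0)):
    bot.move_straight((c[0]+dx,c[1]+dy,z),max_speed=30); bot.wait(.1)
    s=st();print((dx,dy),z,np.round(s["contact_force"],1),s["ee_pos"].round(2))
    if s["contact_force"][2]<7: z-=.5
bot.move_straight((c[0],c[1],51.5),max_speed=30); rep("relax")
release(); bot.wait(.2)
bot.move_straight((c[0],c[1],135),max_speed=120)
bot.goto((430,-250,200),R); bot.wait(.3); pic("side","n2"); pic("top","n2"); rep("")
E
python3 chk.py n2
```

```text
grip t 61.99 F [-0.2  0.6  2.1] op 55.8 ee [595.2 -93.2  52. ]
(0, 0) 51.0 [-0.9  0.1  5.3] [595.28 -93.2   51.99]
(1, 0) 50.5 [-3.2 -0.  10.2] [595.33 -93.23  51.93]
(-1, 0) 50.5 [0.7 1.  7.2] [595.24 -93.24  51.99]
(0, 1) 50.5 [-2.  -1.5  8. ] [595.29 -93.2   51.97]
(0, -1) 50.5 [-2.   3.   8.5] [595.27 -93.27  51.96]
(0, 0) 50.5 [-1.8  0.5  9.1] [595.28 -93.22  51.96]
relax t 64.34 F [0.2 0.1 5.2] op 55.7 ee [595.3 -93.2  52. ]
 t 67.14 F [-0.3  0.2 -0.5] op 85.5 ee [ 430.4 -249.5  199.6]
black [593.8  12.3] [-0.12 -0.1   0.12 -0.11]
red [593.8 222.7] [ 0.11 -0.17  0.08  0.2 ]
green [594.4 117.6] [ 0.05 -0.12  0.07  0.14]
purple [443.8 257.8] [ 0.14 -0.15  0.06  0.17]
liner 8 [594.6 -92.6] [-0.08 -0.02  0.05 -0.12]
liner 10 [594.3 -92.1] [-0.2   0.    0.07 -0.36]
liner 12 [594.  -91.6] [-0.32  0.03  0.09 -0.6 ]
liner 15 [593.5 -90.8] [-0.51  0.07  0.13 -0.96]
```

```bash
python3 - <<'E'
from probe import *
bot.goto((594.6,-66.5,140),R); grab(20)
for dx,dy in((0,26.5),(0,-26.5),(26.5,0)): probe(594.6+dx,-93+dy,83,72,4)
bot.move_straight((621.1,-93,140),max_speed=150)
bot.goto((430,-250,200),R); release(); bot.wait(.3); pic("side","n3"); pic("top","n3"); rep("")
E
python3 chk.py n3
python3 -c "
import cv2
b=cv2.imread('pics/side_n3.png')[150:280,170:330];cv2.imwrite('pics/n3z.png',cv2.resize(b,None,fx=4,fy=4))"
```

```text
(594.6, -66.5) cmd 79.5 Fz 4.4 ee [594.82 -66.44  80.33] t 71.1
(594.6, -119.5) cmd 79.5 Fz 5.6 ee [ 594.82 -119.65   80.37] t 73.8
(621.1, -93) cmd 79.5 Fz 4.1 ee [621.45 -93.03  80.33] t 76.5
 t 79.48 F [-0.6 -0.3  0.9] op 85.3 ee [ 430. -250.  200.]
black [593.9  12.1] [-0.14 -0.08  0.11 -0.14]
red [593.8 222.7] [ 0.09 -0.18  0.09  0.19]
green [594.4 117.6] [ 0.05 -0.12  0.07  0.14]
purple [443.8 257.8] [ 0.14 -0.15  0.06  0.17]
liner 8 [595.  -92.6] [-0.1  -0.1   0.12 -0.1 ]
liner 10 [594.7 -92.1] [-0.22 -0.07  0.14 -0.34]
liner 12 [594.4 -91.6] [-0.35 -0.05  0.17 -0.58]
liner 15 [593.9 -90.8] [-0.53 -0.01  0.2  -0.94]
```

View pics/n3z.png

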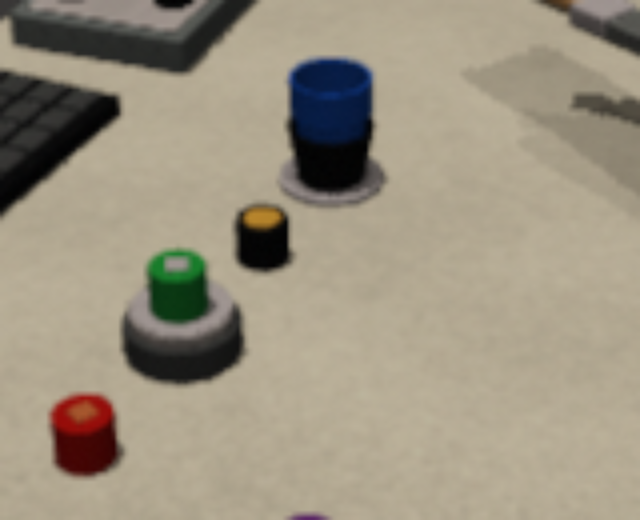

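```bash
python3 - <<'E'
from mv import *
rep("final"); bot.close_job()
E
```

```text
final t 79.48 F [-0.6 -0.3  0.9] op 85.3 ee [ 430. -250.  200.]
the job is handed in; nothing more can be done
```

I set out the row, nested the liner in the holder, let go of everything and handed the job in at 79.5 s. Every criterion I could measure was within its limits, except that I could not confirm the liner's foot touches the holder's floor.

| Item | Last check against its target |
|---|---|
| Green mount | about 0.7 mm from the stage's centre |
| Black mount | within 0.5 mm of the halfway point |
| Red mount | within 1 mm of its mirror point |
| Liner position | within about 1 mm of the holder's axis |
| Purple mount | measured unmoved |
| Jar and brush | not measured; the arm never went near them |

- **Liner height, where the checks disagreed:** probing the rim with closed fingers gave 80.3 mm at three points, level to 0.05 mm. Full nesting should give 78 mm. The images fitted a foot height of 8 mm (fully nested) best. If the probe is right, the foot is about 2 mm above the floor, still inside the 5 mm tolerance.
- **Liner push:** two gentle pushes, peaking at about 12 N at the wrist, did not lower it further. I stopped there so as not to ram it.

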